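Tip a standing cassette flat and push it home against the fence

TASK

The cassette standing on its long edge on the cork loading board is due for window work at the press; its smoke-tinted window faces away from the brass fence. Push it over so that it lies flat on the board with the window facing up, then push it along the board until its long edge sits flush against the fence, between the fence's ends, and move clear. Only push it: do not lift it, do not touch the window, and leave the other small things where they are.

Things in the scene. Friction and masses are not known exactly. Their poses are not given: they have to be found in the camera images.
- board: Fixed cork-faced loading board, 200 (x) by 240 (y) mm, 8 mm thick, top at z = 0.008 m. Origin: centre of the underside. Its x axis points to the fence, a brass bar along the board's y, 220 mm long (y -110 to +110 mm), 15 mm deep, 9 mm high above the cork; its working face lies at board x = +75 mm and faces the board's -x.
- fence_face (a point): Middle of the fence's working face, at the level of the cork top; same axes as the board.
- cassette: Cassette, a loose cream slab: 100 (y) by 12 (x) by 64 mm (z), about 80 g. Starts upright on a long edge, within 0.2 rad of parallel to the fence, 80 to 105 mm short of it. Origin: centre of that standing edge; z to its top edge; -x is the label and window face, looking away from the fence. Falls when tipped 11 degrees. Lying as wanted, z points level to the fence and -x up.
- cassette_center (a point): Centre of the cassette, 32 mm above its standing edge; same axes as the cassette.
- cassette_top_edge (a point): Centre of the cassette's top long edge, 64 mm from the standing edge: the edge that comes to the fence.
- window: Smoke-tinted, nearly black window in the cassette's blue label face (-x; the other face is plain cream), 44 (y) by 18 (z) mm, 1.5 mm proud. Origin: its centre, 34 mm above the standing edge, so it covers 25 to 43 mm of the height; the face above that is free to push on. Same axes as the cassette. Not to be touched.
- tire: Black rubber idler tire lying flat, a ring 32 mm across, 20 mm hole, 8 mm high; origin at the centre of its underside. On the counter beside the board. Leave alone.
- wheel: Steel idler wheel, 28 mm across, 16 mm high with its hub; origin at the centre of its underside. Beside the board. Leave alone.
- knob: Dark brown bakelite knob, 32 mm across, 18 mm high; origin at the centre of its underside. Beside the board. Leave alone.
- insert: Spare smoke-tinted window insert, a loose plate 22 by 48 mm, 4 mm thick, lying flat; origin at the centre of its underside. Beside the board. Leave alone.
- jar: Amber jar with a steel cap, 44 mm across, 55 mm high; origin at the centre of its underside. Leave alone.
- driver: Screwdriver about 150 mm long lying on the counter. Leave alone.
- press: Fixed cast-iron hand press with a brass punch, dark green-black, base 200 (x) by 110 (y) mm, about 350 mm tall over its lever; origin at the centre of its underside. It stands at the robot's right of the board; keep clear.
There are look-alikes about, which are no part of the job. Leave any pink or purple look-alike of the cassette alone.

How it is judged (in metres and radians):
On the way, in this order (a step that is already met when the one before it is completed fails the run):
1. the cassette lies flat on the board, window up (angle between cassette's own x axis and vertical above 3.05 rad and height (world z) of cassette_center below 0.018 m), for 0.2 s.
2. the flat cassette is pushed flush against the fence (all of step 1 and x of cassette_top_edge in the frame of board above 0.071 m and angle between the y axis of cassette and the y axis of board, either way round below 0.05 rad and y of cassette_center in the frame of board between -0.062 and 0.062 m), for 0.2 s.
At the end, for the whole second after the job is handed in: The cassette lies flat on the board (within 5 degrees, its centre under 10 mm above the cork), window up, at rest, its leading long edge within 4 mm of the fence face and parallel to it within 0.05 rad, its centre within 62 mm of the fence's middle along the fence (all of step 2 and linear speed of cassette below 0.01 m/s); the robot touches nothing.
It fails at once if the cassette is lifted (its centre more than 45 mm above the cork) (height (world z) of cassette_center above 0.053 m).
It fails at once if the flat cassette is raised off the board (angle between cassette's own x axis and vertical above 2.9 rad and height (world z) of cassette_center above 0.033 m).
It fails at once if the window is touched (contact force between any of the fingers, the arm and window above 0.3 N).
It fails at once if one of the other small things is pushed out of place (more than 15 mm) (distance of any of tire, wheel, knob, insert, jar, driver from where it was at the start of the episode above 0.015 m).
It also fails if it takes over 38 s, if anything falls off the work surface, if the arm or the gripper's body presses on something with over 40 N, if the wrist force passes 120 N, or if a joint passes its speed limit or range.

ROBOT

A 6-joint arm with a two-finger parallel gripper is mounted at the origin on the work surface. World frame = base frame: x ahead of the robot, y to its left, z up, the work surface at z = 0. Lengths are in mm, angles in rad, forces in N, time in s.
With the tool pointing down it reaches from about 400 to 925 mm from the base axis. Payload 3.4 kg.
Tool frame: the origin (TCP) lies between the finger pads; the fingertips stand 22 mm ahead of it and the grasp point (between the pads) lies 3 mm ahead of it (arm.finger_overhang is the distance from the TCP to the fingertips, in mm); z points along the fingers, y is the direction in which the jaws open and shut (so a half turn about z gives the same grasp; the last joint's range is limited). The gripper opens to 85 mm and grips with 20 to 120 N. Pads are 22 mm wide; open, the fingers measure 114 mm over their backs; the gripper's body (76 mm by 85 mm) begins 54 mm behind the grasp point. The pads swing forward as they close: fully open they stand 13 mm farther back than shut.
Start: joints at [-1.204, 0.307, 1.506, -0, 1.328, -0.073], TCP at [245.309, -520.053, 253.305] pointing down, gripper open.
Joint ranges: [-3.12, 3.12], [-1.05, 2.28], [0.14, 2.33], [-1.42, 4.57], [0.1, 2.73], [-2.68, 2.68]. Speed limits (rad/s): [2.57, 2.57, 3.14, 3.14, 3.14, 3.14].

INTERFACE

Orientations are given as a 3x3 rotation matrix whose columns are the frame's x, y, z axes.
In Python, from workcell import arm, vision, job gives the robot as it stands. The module is installed in compiled form; this text tells all that it offers.
- The arm moves only by the tool play_rows, never from a script. Its argument "increments" is a list of rows, each an object of numbers: "dx", "dy", "dz": the shift along the tool's x, y, z in cm; "spin": the turn about the tool's z in rad; "claw": the closure in counts, from 0 (fully open) to 255 (shut). In form: [{"dx": .., "dy": .., "dz": .., "spin": .., "claw": ..}, ...]. A call has 1 to 8 rows; each row shifts and turns the commanded pose from where the row before left it, along the tool's axes as they then stand; what a row does not reach is not made up. A row lasts 1/8 s, in which the tool goes at most 62.5 mm and 10.7 degrees, less where a joint would pass 70% of its speed; a pose out of reach is approached as far as the arm can. A call with a gripper value outside its range is refused whole. The fingers move at their own pace and stop on an object; "force" is the grip in N (left out, the last holds). Time passes only in rows, so rows that do not move let the fingers close. It gives the time, the measured TCP pose, the force and the opening at its end, in the units of the state.
- arm.state(): the state, without advancing time (a new reading comes with each control period).
- vision.read_camera(name): name is "side" or "top"; returns (picture, depth): 400x640x3 uint8, red, green, blue; 400x640 float32, mm along the optical axis (not along the pixel's ray), 0 where there is no reading.
- vision.camera_info(name): a dict with "mtx" (3x3 intrinsics, pixels), "k1" (the pictures are not rectified: a ray, as slopes to the right and down, at radius r is drawn at 1 + k1 r^2 times it, then the intrinsics apply), "world_from_camera" (4x4, takes a point from camera to world coordinates). Camera axes: x right, y up, looking along -z (the intrinsics and any distortion apply to the point x, -y, -z); pixel columns grow to the right and rows downward; lengths in mm; the calibration is good to about 2 mm. A picture is of the moment at which its call begins. camera_info takes no time and is no camera call.
- job.job_done(): hands the job in, once; it reports no verdict.
The state is a dict: "t": time; "joints": joint angles; "dq": joint speeds; "joint_efforts": joint torques, N m; "tcp_pos": TCP position; "tool_rot": TCP orientation; "contact_force": force on the tool from outside, world axes, zero at the start; "torque": the same for the moment, N m; "opening": finger opening in mm.
Only numpy, scipy, OpenCV 4.12 (cv2) and the standard library are available. Lean on these libraries where they do the work, as an engineer would, in place of code of your own. Each camera call takes 0.05 s, during which the arm holds its last target.

## Working session

There is one attempt and no reset: what is moved stays moved. The work goes in short steps, Python scripts to look and compute and a tool call to move; the robot and the scene stay as the last step left them, time stands still between calls to the robot, and variables do not carry over. Pictures are saved under pics/ and viewed, and the job is handed in when it is done.

Besides the shell and the picture viewer there is one more tool, called after ">>>" in YAML: its name, and indented under it one key for each argument. play_rows: Moves the arm, as the interface text tells. Its arguments: {"type":"object","properties":{"increments":{"type":"array"},"force":{"type":"number"}},"required":["increments"]}

```bash
mkdir -p pics
cat > h.py <<'E'
from workcell import arm, vision, job
import numpy as np, cv2
def save(n,tag):
    p,d=vision.read_camera(n); cv2.imwrite(f'pics/{tag}.png',p[:,:,::-1]); np.savez(f'pics/{tag}.npz',p=p,d=d); return p,d
def pts(n,uv,d):
    i=vision.camera_info(n);K=np.array(i['mtx'],float);T=np.array(i['world_from_camera'])
    uv=np.asarray(uv,float).reshape(-1,1,2)
    s=cv2.undistortPoints(uv,K,np.array([i['k1'],0,0,0.])).reshape(-1,2)
    d=np.asarray(d,float).reshape(-1,1)
    c=np.hstack([s[:,:1]*d,-s[:,1:]*d,-d])
    return c@T[:3,:3].T+T[:3,3]
def cloud(n,d):
    v,u=np.mgrid[0:400,0:640]
    return pts(n,np.stack([u.ravel(),v.ravel()],1),d.ravel()).reshape(400,640,3)
E
python3 - <<'E'
from h import *
np.set_printoptions(precision=3,suppress=True)
for n in('top','side'):
    save(n,n+'0'); print(vision.camera_info(n))
print(arm.state(), arm.finger_overhang)
E
```

```text
{'mtx': array([[506.231,   0.   , 316.469],
       [  0.   , 506.231, 200.962],
       [  0.   ,   0.   ,   1.   ]]), 'k1': -0.0057288793692630855, 'world_from_camera': array([[  -0.025,    0.996,   -0.084,  389.557],
       [  -1.   ,   -0.026,   -0.006,  -12.798],
       [  -0.008,    0.084,    0.996, 1806.586],
       [   0.   ,    0.   ,    0.   ,    1.   ]])}
{'mtx': array([[462.054,   0.   , 314.653],
       [  0.   , 462.054, 197.381],
       [  0.   ,   0.   ,   1.   ]]), 'k1': -0.023943807103285277, 'world_from_camera': array([[  -0.993,    0.074,   -0.092,  375.786],
       [  -0.118,   -0.577,    0.809, 1147.903],
       [   0.007,    0.814,    0.581,  945.193],
       [   0.   ,    0.   ,    0.   ,    1.   ]])}
{'t': 0.1, 'joints': array([-1.204,  0.308,  1.508,  0.   ,  1.328, -0.073]), 'dq': array([-0.001, -0.002, -0.001,  0.001, -0.001, -0.002]), 'joint_efforts': array([  0.   , -45.853, -25.261,  -0.   ,   0.006,  -0.   ]), 'tcp_pos': array([ 245.087, -519.49 ,  252.466]), 'tool_rot': array([[ 0.904,  0.427, -0.001],
       [ 0.427, -0.904,  0.002],
       [ 0.   , -0.002, -1.   ]]), 'contact_force': array([-0.35 , -0.549, -0.051]), 'torque': array([ 0.014, -0.003,  0.02 ]), 'opening': 85.26255657396958} 22.0
```

View pics/top0.png

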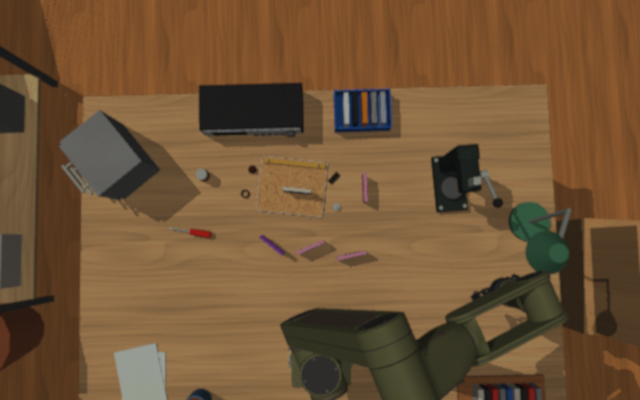

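View pics/side0.png

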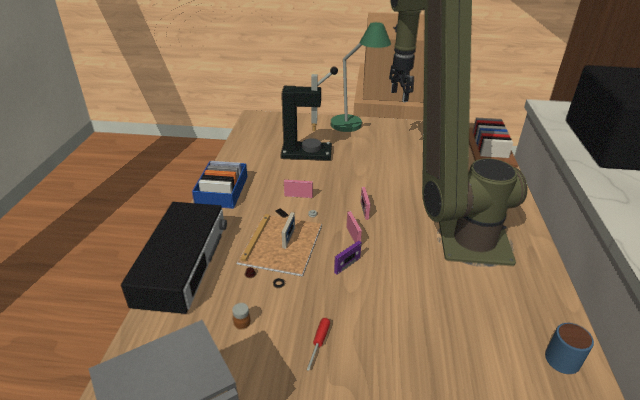

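The top view shows the board around (293,188), with the fence along row ~162 and the cassette as a thin bar at (297,190). The side view has the cassette at (289,230), with its label face turned toward the robot. Next I'll zoom in and measure.

Run:
```python
from h import *
np.set_printoptions(precision=1,suppress=True)
a=np.load('pics/top0.npz');b=np.load('pics/side0.npz')
t=cv2.resize(a['p'][145:230,235:355],None,fx=5,fy=5,interpolation=cv2.INTER_NEAREST)
s=cv2.resize(b['p'][180:300,225:385],None,fx=4,fy=4,interpolation=cv2.INTER_NEAREST)
cv2.imwrite('pics/tz.png',t[:,:,::-1]);cv2.imwrite('pics/sz.png',s[:,:,::-1])
for n,x in(('top',a),('side',b)):
    C=cloud(n,x['d']); 
    print(n,'board-z', [C[r,c] for r,c in ([(205,280),(175,290),(210,315)] if n=='top' else [(255,270),(245,310)])])
    # cassette: points z 55..85 near
    m=(C[...,2]>30)&(C[...,2]<90)&(abs(C[...,1]-50)<120)&(abs(C[...,0]-560)<140)&(x['d']>0)
    P=C[m]; print(len(P),P.min(0),P.max(0),P.mean(0))
    m2=m&(C[...,2]>62); P=C[m2]
    if len(P):
        c=P[:,:2].mean(0);w,v=np.linalg.eigh(np.cov(P[:,:2].T));q=(P[:,:2]-c)@v
        print('topedge',len(P),c,v[:,1],np.ptp(q,0),P[:,2].max(),c+v[:,1]*q[:,1].min(),c+v[:,1]*q[:,1].max())
    # cork/fence color
    hsv=cv2.cvtColor(x['p'],cv2.COLOR_RGB2HSV)
    print('hsv fence',hsv[162,290] if n=='top' else hsv[238,256],'cork',hsv[205,280] if n=='top' else hsv[255,270])
```

```text
top board-z [array([529.4, 127.7,  10.2]), array([635.4,  89.6,  15.2]), array([507.9,   3.5,  17. ])]
136 [566.8  15.4  30.2] [590.5 115.4  81.5] [577.4  64.9  65.6]
topedge 108 [578.7  66.7] [0.1 1. ] [13.5 97.4] 81.52148365036237 [572.8  18.2] [584.7 114.8]
hsv fence [ 19 171 151] cork [ 16 142 149]
side board-z [array([620.5, 154.2,   8.7]), array([508.5,  93.8,   7.6])]
227 [567.3  16.6  30.1] [592.  123.   75.4] [577.9  77.1  57.9]
topedge 111 [579.3  71.8] [0.1 1. ] [ 14.1 104.6] 75.40365358752297 [572.3  17. ] [585.4 120.8]
hsv fence [ 19 146 147] cork [ 14 124 173]
```

View pics/tz.png

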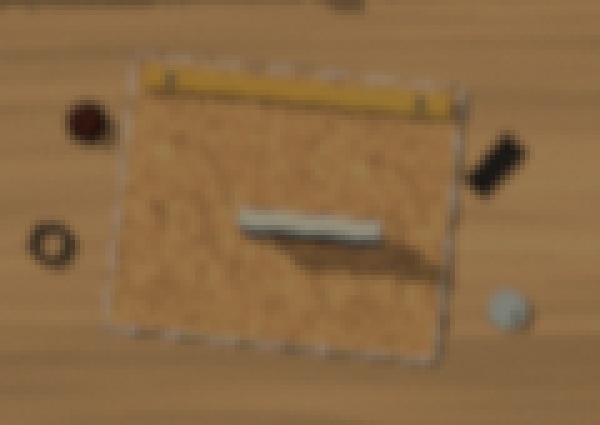

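View pics/sz.png

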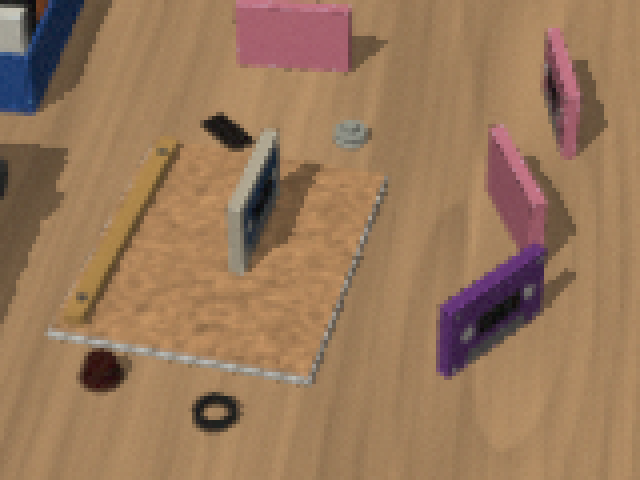

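The crops confirm it: the label is on the robot side and the fence on the far side, with the board tilted ~5° in view. I'll get the board pose from its corners and the cassette ends from ray-plane intersections in both views.

```bash
cat >> h.py <<'E'
def onplane(n,uv,z):
    p1=pts(n,uv,np.full(len(uv),100.));p0=np.array(vision.camera_info(n)['world_from_camera'])[:3,3]
    d=p1-p0; return p0+d*((z-p0[2])/d[:,2])[:,None]
E
python3 - <<'E'
from h import *
np.set_printoptions(precision=1,suppress=True)
def T(l): return np.array(l)/5+[235-.4,145-.4]
def S(l): return np.array(l)/4+[225-.4,180-.4]
B=onplane('top',T([(137,60),(463,92),(436,360),(108,328)]),8)
B2=onplane('side',S([(50,330),(178,142),(386,178),(308,382)]),8)
for b in (B,B2):
    print('board',b[:,:2].tolist(),b.mean(0))
    yd=(b[0]-b[1]+b[3]-b[2])[:2]; xd=(b[0]-b[3]+b[1]-b[2])[:2]
    print('len',np.linalg.norm(yd)/2,np.linalg.norm(xd)/2,'yaw',np.arctan2(-yd[0],yd[1]),np.arctan2(xd[1],xd[0]))
f=onplane('top',T([(142,92),(450,118),(145,62),(452,92)]),17);print('fence face/back',f)
f=onplane('side',S([(85,318),(180,146)]),17);print('fence face side',f)
print('cass top top', onplane('top',T([(240,208),(382,222),(380,240),(240,230)]),72))
print('cass top side', onplane('side',S([(232,205),(243,210),(268,131),(278,135)]),72))
# line fit to cloud points
for n in('top','side'):
    x=np.load(f'pics/{n}0.npz');C=cloud(n,x['d'])
    m=(C[...,2]>66)&(C[...,2]<90)&(abs(C[...,1]-65)<70)&(abs(C[...,0]-578)<25)
    P=C[m].astype(np.float32);l=cv2.fitLine(P[:,:2],cv2.DIST_HUBER,0,.01,.01).ravel();print(n,len(P),l,np.median(P[:,2]),'yaw',np.arctan2(-l[0],l[1]))
E
```

```text
board [[705.7059330979297, 189.36226964197877], [676.3246946450352, -44.31749203831353], [484.41250493799606, -19.98023694476913], [513.1581385008767, 213.11791707735415]] [594.9  84.5   8. ]
len 235.19160052913756 193.7281644500606 yaw -0.12389012728573628 -0.12444566565081193
board [[709.8446170907683, 195.32261729029608], [661.3691692257414, -36.43810573628207], [485.6038112622698, -10.980186654451245], [515.8866921087201, 224.08743275426139]] [593.2  93.    8. ]
len 236.71268219209665 186.83910919132856 yaw -0.16713553920956745 -0.14561951860099373
fence face/back [[680.9 185.1  17. ]
 [656.4 -34.4  17. ]
 [702.5 182.6  17. ]
 [675.1 -36.3  17. ]]
fence face side [[684.6 189.   17. ]
 [656.  -20.   17. ]]
cass top top [[589.4 112.7  72. ]
 [577.1  15.   72. ]
 [564.7  16.7  72. ]
 [574.1 113.   72. ]]
cass top side [[587.4 114.   72. ]
 [578.4 118.6  72. ]
 [575.3  21.9  72. ]
 [566.8  25.9  72. ]]
top 92 [  0.1   1.  578.5  66.9] 70.8909 yaw -0.12858398
side 99 [  0.1   1.  579.8  71. ] 69.97963 yaw -0.13332638
```

>>> play_rows:
  increments:
    - {"dx":0,"dy":0,"dz":0,"spin":0.141,"claw":75}
    - {"dx":0,"dy":0,"dz":0,"spin":0.141,"claw":75}
    - {"dx":0,"dy":0,"dz":0,"spin":0.141,"claw":75}
    - {"dx":0,"dy":0,"dz":0,"spin":0.141,"claw":75}
    - {"dx":0,"dy":0,"dz":0,"spin":0,"claw":75}
  force: 40

```text
t: 0.72
tcp_pos: [245.2, -519.7, 252.8]
tool_rot: [[0.993, -0.121, -0.0], [-0.121, -0.993, 0.001], [-0.001, -0.001, -1.0]]
contact_force: [0.0, -0.3, 0.8]
opening: 60.4
```

>>> play_rows:
  increments:
    - {"dx":3,"dy":-4.5,"dz":0,"spin":0,"claw":75}
    - {"dx":3,"dy":-4.5,"dz":0,"spin":0,"claw":75}
    - {"dx":3,"dy":-4.5,"dz":0,"spin":0,"claw":75}
    - {"dx":3,"dy":-4.5,"dz":0,"spin":0,"claw":75}
    - {"dx":2,"dy":-5,"dz":0,"spin":0,"claw":75}
    - {"dx":1,"dy":-5.5,"dz":0,"spin":0,"claw":75}
    - {"dx":1,"dy":-5.5,"dz":0,"spin":0,"claw":75}
    - {"dx":1,"dy":-5.5,"dz":0,"spin":0,"claw":75}

```text
t: 1.72
tcp_pos: [462.9, -147.2, 253.2]
tool_rot: [[0.993, -0.12, 0.0], [-0.12, -0.993, -0.0], [0.0, -0.0, -1.0]]
contact_force: [0.3, 0.3, -0.3]
opening: 60.4
```

>>> play_rows:
  increments:
    - {"dx":1,"dy":-5.5,"dz":0,"spin":0,"claw":75}
    - {"dx":1,"dy":-5.5,"dz":0,"spin":0,"claw":75}
    - {"dx":1,"dy":-5.5,"dz":0,"spin":0,"claw":75}
    - {"dx":0,"dy":-4,"dz":2,"spin":0,"claw":75}
    - {"dx":0,"dy":-2,"dz":4,"spin":0,"claw":75}
    - {"dx":0,"dy":0,"dz":4,"spin":0,"claw":75}
    - {"dx":0,"dy":0,"dz":0,"spin":0,"claw":75}

```text
t: 2.6
tcp_pos: [517.1, 70.9, 150.5]
tool_rot: [[0.993, -0.12, -0.008], [-0.12, -0.993, -0.001], [-0.008, 0.001, -1.0]]
contact_force: [-0.8, -0.5, 0.2]
opening: 60.6
```

Run:
```python
from h import *
np.set_printoptions(precision=1,suppress=True)
p,d=save('side','side1')
s=cv2.resize(p[150:300,215:375],None,fx=4,fy=4,interpolation=cv2.INTER_NEAREST)
cv2.imwrite('pics/sz1.png',s[:,:,::-1])
print(arm.state()['tcp_pos'])
C=cloud('side',d)
m=(C[...,2]>85)&(C[...,2]<175)&(abs(C[...,1]-71)<80)&(abs(C[...,0]-517)<60)
P=C[m];o=P[np.argsort(P[:,2])];print(len(P),o[:40:3])
for z in range(95,175,10):
    Q=P[(P[:,2]>=z)&(P[:,2]<z+10)]
    if len(Q):print(z,len(Q),Q.min(0),Q.max(0))
```

```text
[518.9  70.7 152.4]
119 [[509.9  35.8 131.6]
 [518.2 109.  134. ]
 [515.2 109.6 134.8]
 [517.9  43.9 136.8]
 [509.4  39.6 138.2]
 [517.8 111.9 139.9]
 [503.8  36.5 140.1]
 [514.8 112.8 140.9]
 [504.1  33.7 141.7]
 [506.4  40.2 142.5]
 [526.4 112.3 142.9]
 [509.   43.  144.2]
 [520.3 114.3 145.1]
 [533.3 103.6 146.5]]
125 7 [506.6  35.8 131.6] [527.3 109.6 134.8]
135 29 [503.8  33.7 135.6] [533.2 113.2 144.8]
145 32 [503.5  35.1 145.1] [533.3 121.6 154.6]
155 36 [503.9  34.8 155.8] [532.7 119.3 164.9]
165 15 [503.8  38.  165.5] [528.8 118.4 174.3]
```

View pics/sz1.png

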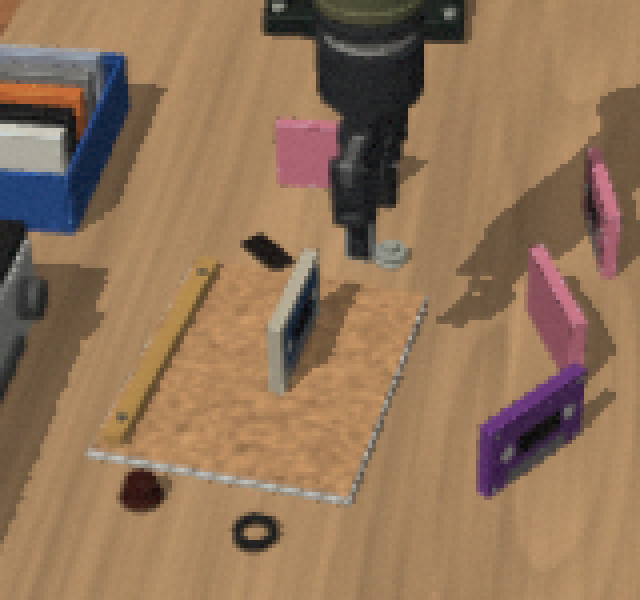

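The side crop shows the fingertips at about (360,258), z ≈ 132, so they sit ~20 mm below the TCP. They are on the label side of the cassette, which is at (295,320). I'll lower so the tips are at z ≈ 60, then push in small steps.

>>> play_rows:
  increments:
    - {"dx":0,"dy":-0.3,"dz":3,"spin":0,"claw":75}
    - {"dx":0,"dy":0,"dz":3,"spin":0,"claw":75}
    - {"dx":0,"dy":0,"dz":1.2,"spin":0,"claw":75}
    - {"dx":1,"dy":0,"dz":0,"spin":0,"claw":75}
    - {"dx":1,"dy":0,"dz":0,"spin":0,"claw":75}
    - {"dx":0.8,"dy":0,"dz":0,"spin":0,"claw":75}
    - {"dx":0,"dy":0,"dz":0,"spin":0,"claw":75}

```text
t: 3.52
tcp_pos: [549.8, 70.1, 82.1]
tool_rot: [[0.992, -0.123, 0.002], [-0.123, -0.992, 0.0], [0.002, -0.0, -1.0]]
contact_force: [-0.0, 1.4, 0.1]
opening: 60.4
```

Run:
```python
from h import *
p,d=save('side','side2')
s=cv2.resize(p[150:300,215:375],None,fx=4,fy=4,interpolation=cv2.INTER_NEAREST)
cv2.imwrite('pics/sz2.png',s[:,:,::-1])
s=arm.state();print(s['tcp_pos'],s['contact_force'])
```

```text
[548.81417012  70.15844225  81.73646056] [-0.59852313  0.0214998  -0.04512867]
```

View pics/sz2.png

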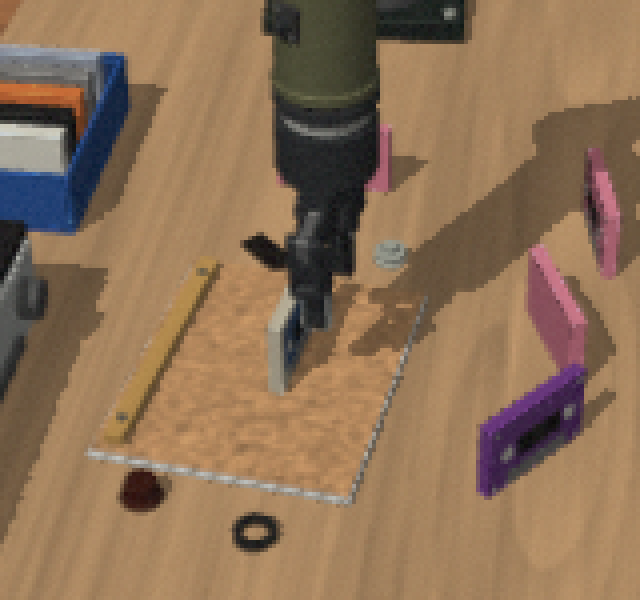

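The finger (tip at ~(315,325)) stands just behind the upper label face, near the cassette's near end. Now I'll tip it over slowly.

>>> play_rows:
  increments:
    - {"dx":0.5,"dy":0,"dz":0,"spin":0,"claw":75}
    - {"dx":0.5,"dy":0,"dz":0,"spin":0,"claw":75}
    - {"dx":0.4,"dy":0,"dz":0,"spin":0,"claw":75}
    - {"dx":0.4,"dy":0,"dz":0,"spin":0,"claw":75}
    - {"dx":0.4,"dy":0,"dz":0,"spin":0,"claw":75}
    - {"dx":0.4,"dy":0,"dz":0,"spin":0,"claw":75}
    - {"dx":0,"dy":0,"dz":0,"spin":0,"claw":75}
    - {"dx":0,"dy":0,"dz":0,"spin":0,"claw":75}

```text
t: 4.58
tcp_pos: [573.8, 67.0, 81.2]
tool_rot: [[0.992, -0.123, -0.0], [-0.123, -0.992, 0.0], [-0.0, 0.0, -1.0]]
contact_force: [-0.2, 0.1, 0.0]
opening: 60.5
```

Run:
```python
from h import *
p,d=save('side','side3')
s=cv2.resize(p[150:300,215:375],None,fx=4,fy=4,interpolation=cv2.INTER_NEAREST)
cv2.imwrite('pics/sz3.png',s[:,:,::-1])
s=arm.state();print(s['tcp_pos'],s['contact_force'])
```

```text
[573.6987551   67.02837107  81.24165404] [-0.21916214  0.179917   -0.4141966 ]
```

View pics/sz3.png

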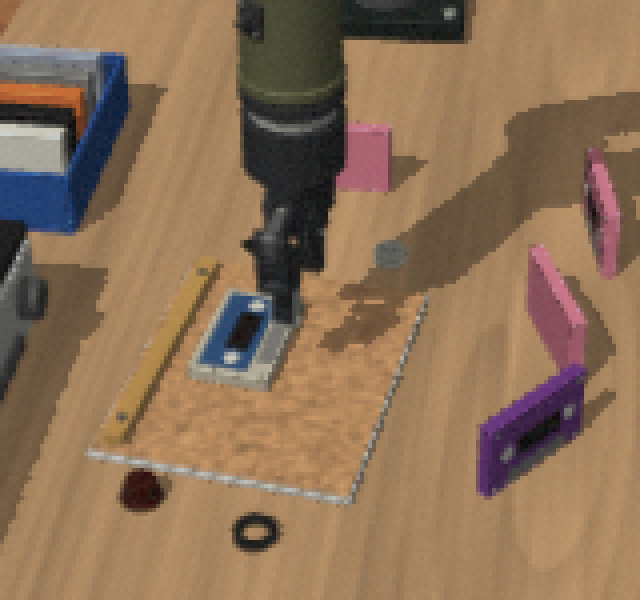

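The cassette has fallen flat, with the window up at (245,330). Next I back off and measure.

>>> play_rows:
  increments:
    - {"dx":-1.5,"dy":0,"dz":0,"spin":0,"claw":75}
    - {"dx":-1.5,"dy":0,"dz":0,"spin":0,"claw":75}
    - {"dx":-1.5,"dy":0,"dz":0,"spin":0,"claw":75}
    - {"dx":0,"dy":0,"dz":0,"spin":0,"claw":75}

```text
t: 5.12
tcp_pos: [526.9, 72.7, 81.3]
tool_rot: [[0.992, -0.122, -0.002], [-0.122, -0.992, -0.0], [-0.002, 0.0, -1.0]]
contact_force: [0.1, 0.4, -1.1]
opening: 60.5
```

```bash
cat > m.py <<'E'
from h import *
import sys
np.set_printoptions(precision=1,suppress=True)
t=sys.argv[1]
p,d=save('side','side'+t); q,e=save('top','top'+t)
a=cv2.resize(p[195:285,225:345],None,fx=5,fy=5,interpolation=cv2.INTER_NEAREST)
b=cv2.resize(q[145:230,235:355],None,fx=5,fy=5,interpolation=cv2.INTER_NEAREST)
cv2.imwrite('pics/z'+t+'.png',np.vstack([a,b])[:,:,::-1][:, :])
cv2.imwrite('pics/za'+t+'.png',a[:,:,::-1]);cv2.imwrite('pics/zb'+t+'.png',b[:,:,::-1])
s=arm.state();print(s['t'],s['tcp_pos'],s['contact_force'])
for n,im,off in(('side',p,0),('top',q,0)):
    C=onplane(n,np.stack(np.meshgrid(np.arange(640.),np.arange(400.)),-1).reshape(-1,2),20).reshape(400,640,3)
    h=cv2.cvtColor(im,cv2.COLOR_RGB2HSV)
    m=(h[...,0]>95)&(h[...,0]<125)&(h[...,1]>90)|((h[...,1]<70)&(h[...,2]>120))
    m&=(abs(C[...,0]-610)<65)&(abs(C[...,1]-65)<75)
    m=m.astype(np.uint8);k,l,st,_=cv2.connectedComponentsWithStats(m)
    i=1+st[1:,4].argmax();P=C[l==i][:,:2].astype(np.float32)
    r=cv2.minAreaRect(P);print(n,len(P),r,cv2.boxPoints(r).tolist())
E
python3 m.py 4
```

```text
5.225 [529.5  72.6  81.6] [-0.2 -0.2 -0.1]
side 376 ((618.68701171875, 69.71793365478516), (110.06977844238281, 64.45121765136719), 84.6769027709961) [[581.4946899414062, 17.910022735595703], [645.6679077148438, 11.93075942993164], [655.8793334960938, 121.52584838867188], [591.7061157226562, 127.50511169433594]]
top 62 ((634.1256713867188, 64.46516418457031), (64.09028625488281, 14.346564292907715), 88.50923919677734) [[626.1211547851562, 32.61748504638672], [640.4628295898438, 32.24425506591797], [642.1301879882812, 96.3128433227539], [627.7885131835938, 96.68607330322266]]
```

View pics/za4.png

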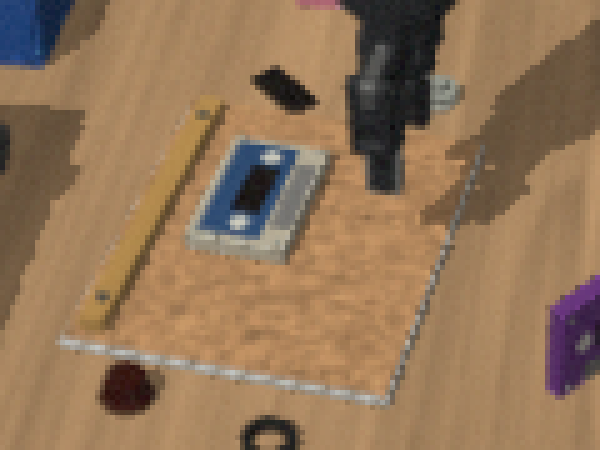

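View pics/zb4.png

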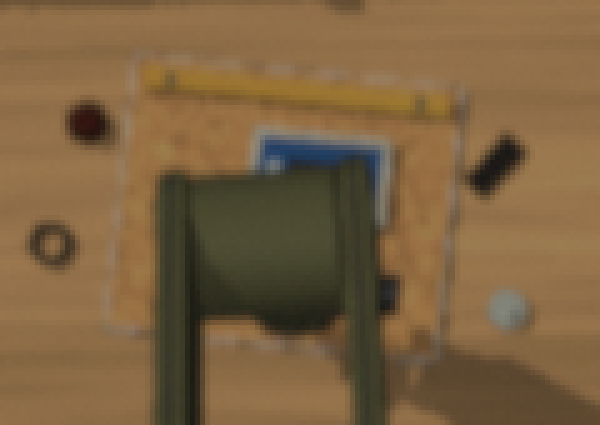

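The views agree: the cassette is flat, with its rear edge at x ≈ 586 and ~20 mm left to the fence. I'll lower behind it and push.

>>> play_rows:
  increments:
    - {"dx":0,"dy":0,"dz":2,"spin":0,"claw":75}
    - {"dx":0,"dy":0,"dz":1.5,"spin":0,"claw":75}
    - {"dx":0,"dy":0,"dz":0.8,"spin":0,"claw":75}
    - {"dx":0,"dy":0,"dz":0.5,"spin":0,"claw":75}
    - {"dx":0,"dy":0,"dz":0,"spin":0,"claw":75}
    - {"dx":0,"dy":0,"dz":0,"spin":0,"claw":75}

```text
t: 5.98
tcp_pos: [529.6, 72.6, 33.6]
tool_rot: [[0.992, -0.123, 0.001], [-0.123, -0.992, 0.0], [0.001, -0.0, -1.0]]
contact_force: [0.7, -0.4, -0.0]
opening: 60.4
```

```bash
python3 m.py 5
```

```text
6.075 [529.6  72.6  33.7] [ 0.4  0.1 -0.4]
side 381 ((617.2368774414062, 69.42127990722656), (109.6158218383789, 63.9261589050293), 83.47777557373047) [[579.255126953125, 18.59872817993164], [642.767578125, 11.337451934814453], [655.2186279296875, 120.24383544921875], [591.7061767578125, 127.50511169433594]]
top 94 ((630.3602905273438, 57.44712829589844), (78.3583755493164, 21.51304817199707), 88.51136016845703) [[618.589599609375, 18.560604095458984], [640.0953369140625, 18.001720428466797], [642.1309814453125, 96.33364868164062], [620.625244140625, 96.89253234863281]]
```

View pics/za5.png

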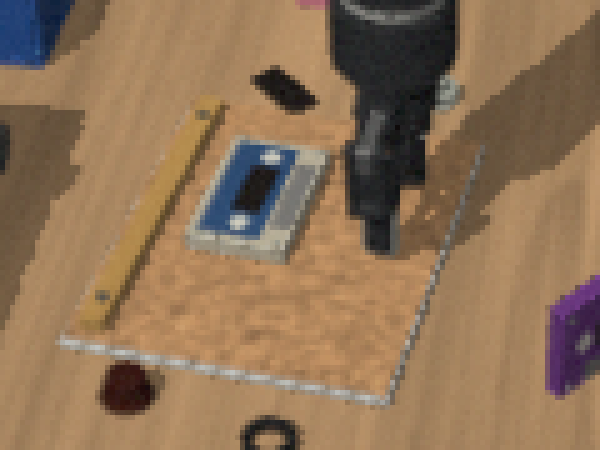

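>>> play_rows:
  increments:
    - {"dx":1.5,"dy":-0.3,"dz":0,"spin":0,"claw":75}
    - {"dx":1.5,"dy":0,"dz":0,"spin":0,"claw":75}
    - {"dx":0.8,"dy":0,"dz":0,"spin":0,"claw":75}
    - {"dx":0.5,"dy":0,"dz":0,"spin":0,"claw":75}
    - {"dx":0.5,"dy":0,"dz":0,"spin":0,"claw":75}
    - {"dx":0.4,"dy":0,"dz":0,"spin":0,"claw":75}
    - {"dx":0.4,"dy":0,"dz":0,"spin":0,"claw":75}
    - {"dx":0,"dy":0,"dz":0,"spin":0,"claw":75}

```text
t: 7.08
tcp_pos: [585.7, 68.6, 33.4]
tool_rot: [[0.992, -0.123, 0.001], [-0.123, -0.992, 0.0], [0.001, -0.0, -1.0]]
contact_force: [-0.3, -0.0, -0.3]
opening: 60.1
```

```bash
python3 m.py 6
```

```text
7.175 [585.3  68.6  33.4] [ 0.3 -0.8 -0.5]
side 273 ((630.2919921875, 68.28607177734375), (108.75566864013672, 64.40559387207031), 83.38626861572266) [[592.04052734375, 17.97907257080078], [656.0174560546875, 10.561149597167969], [668.54345703125, 118.59307098388672], [604.5665283203125, 126.01099395751953]]
top 2 ((648.8741455078125, 10.699394226074219), (3.590773820877075, 0.0), 178.61302185058594) [[650.6690063476562, 10.655937194824219], [650.6690063476562, 10.655937194824219], [647.0792846679688, 10.742851257324219], [647.0792846679688, 10.742851257324219]]
```

View pics/za6.png

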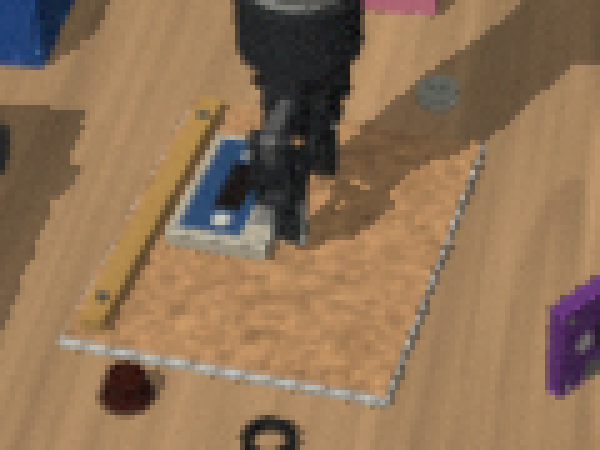

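View pics/zb6.png

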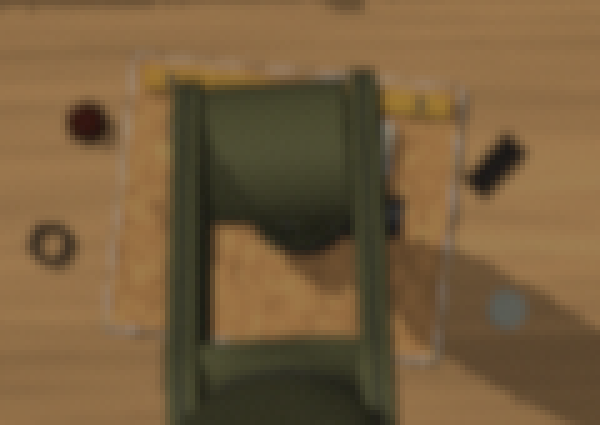

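The finger is pushing the rear edge and the cassette has advanced 13 mm, with ~8–10 mm left. I'll continue in small steps and watch the force.

>>> play_rows:
  increments:
    - {"dx":0.3,"dy":0,"dz":0,"spin":0,"claw":75}
    - {"dx":0.3,"dy":0,"dz":0,"spin":0,"claw":75}
    - {"dx":0,"dy":0,"dz":0,"spin":0,"claw":75}

```text
t: 7.55
tcp_pos: [591.7, 67.9, 33.4]
tool_rot: [[0.992, -0.123, 0.001], [-0.123, -0.992, 0.0], [0.001, -0.0, -1.0]]
contact_force: [-0.3, -0.6, -0.0]
opening: 60.3
```

>>> play_rows:
  increments:
    - {"dx":0.15,"dy":0,"dz":0,"spin":0,"claw":75}
    - {"dx":0,"dy":0,"dz":0,"spin":0,"claw":75}

```text
t: 7.8
tcp_pos: [592.8, 67.7, 33.3]
tool_rot: [[0.992, -0.123, 0.0], [-0.123, -0.992, 0.0], [0.0, -0.0, -1.0]]
contact_force: [0.1, 0.2, -0.3]
opening: 59.9
```

>>> play_rows:
  increments:
    - {"dx":0.15,"dy":0,"dz":0,"spin":0,"claw":75}
    - {"dx":0,"dy":0,"dz":0,"spin":0,"claw":75}

```text
t: 8.05
tcp_pos: [594.3, 67.5, 33.3]
tool_rot: [[0.992, -0.123, 0.0], [-0.123, -0.992, -0.0], [0.0, -0.0, -1.0]]
contact_force: [-0.0, -0.7, 0.7]
opening: 60.4
```

>>> play_rows:
  increments:
    - {"dx":0.15,"dy":0,"dz":0,"spin":0,"claw":75}
    - {"dx":0,"dy":0,"dz":0,"spin":0,"claw":75}

```text
t: 8.3
tcp_pos: [594.7, 67.5, 33.2]
tool_rot: [[0.992, -0.123, -0.002], [-0.123, -0.992, 0.0], [-0.002, 0.0, -1.0]]
contact_force: [-3.5, 0.2, 2.0]
opening: 60.0
```

>>> play_rows:
  increments:
    - {"dx":0.1,"dy":0,"dz":0,"spin":0,"claw":75}
    - {"dx":0,"dy":0,"dz":0,"spin":0,"claw":75}

```text
t: 8.55
tcp_pos: [594.8, 67.5, 33.1]
tool_rot: [[0.992, -0.123, -0.004], [-0.123, -0.992, 0.0], [-0.004, 0.0, -1.0]]
contact_force: [-4.9, 2.6, 3.2]
opening: 60.7
```

```bash
python3 m.py 7
```

```text
8.65 [594.8  67.5  33.1] [-5.6  1.9  3.2]
side 262 ((637.9524536132812, 67.58721160888672), (109.1622543334961, 63.44488525390625), 82.792236328125) [[599.632568359375, 17.41754150390625], [662.5760498046875, 9.457260131835938], [676.2723388671875, 117.75688171386719], [613.328857421875, 125.7171630859375]]
top 2 ((655.962890625, 6.965246677398682), (3.5931081771850586, 0.0), 178.60350036621094) [[657.7589111328125, 6.921462535858154], [657.7589111328125, 6.921462535858154], [654.1668701171875, 7.009030818939209], [654.1668701171875, 7.009030818939209]]
```

View pics/za7.png

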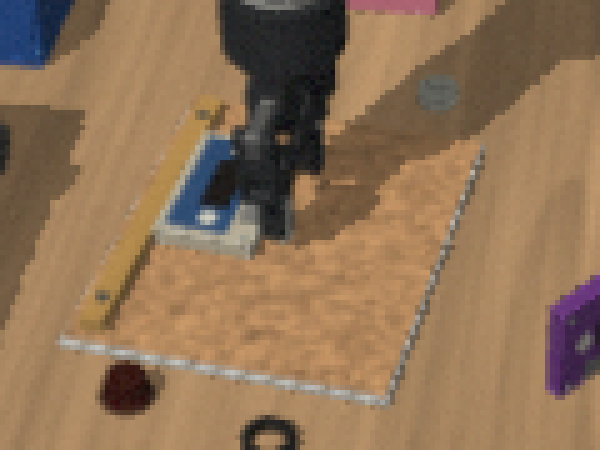

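The force has risen to ~5 N and the cassette's edge meets the fence at (160,225) in the crop. I'll back off level first, then rise.

>>> play_rows:
  increments:
    - {"dx":-0.5,"dy":0,"dz":0,"spin":0,"claw":75}
    - {"dx":-1.5,"dy":0,"dz":0,"spin":0,"claw":75}
    - {"dx":-1.5,"dy":0,"dz":0,"spin":0,"claw":75}
    - {"dx":-1,"dy":0,"dz":-3,"spin":0,"claw":75}
    - {"dx":-2,"dy":0,"dz":-5,"spin":0,"claw":75}
    - {"dx":-3,"dy":0,"dz":-4,"spin":0,"claw":75}
    - {"dx":-3,"dy":0,"dz":-4,"spin":0,"claw":75}
    - {"dx":0,"dy":0,"dz":0,"spin":0,"claw":75}

```text
t: 9.65
tcp_pos: [471.3, 83.0, 196.0]
tool_rot: [[0.993, -0.122, 0.005], [-0.122, -0.993, 0.0], [0.005, -0.001, -1.0]]
contact_force: [-0.4, -0.4, -0.5]
opening: 60.5
```

>>> play_rows:
  increments:
    - {"dx":0,"dy":5.5,"dz":0,"spin":0,"claw":75}
    - {"dx":0,"dy":5.5,"dz":0,"spin":0,"claw":75}
    - {"dx":0,"dy":5.5,"dz":0,"spin":0,"claw":75}
    - {"dx":0,"dy":5.5,"dz":0,"spin":0,"claw":75}
    - {"dx":0,"dy":0,"dz":0,"spin":0,"claw":75}

```text
t: 10.28
tcp_pos: [445.2, -139.3, 192.2]
tool_rot: [[0.992, -0.129, -0.001], [-0.129, -0.992, -0.001], [-0.0, 0.001, -1.0]]
contact_force: [-0.0, 0.8, 0.1]
opening: 60.1
```

```bash
python3 m.py 8
```

```text
10.375 [ 445.  -136.   192.2] [-0.2  0.7  0.2]
side 349 ((637.9524536132812, 67.58721160888672), (109.1622543334961, 63.44488525390625), 82.792236328125) [[599.632568359375, 17.41754150390625], [662.5760498046875, 9.457260131835938], [676.2723388671875, 117.75688171386719], [613.328857421875, 125.7171630859375]]
top 153 ((642.5838012695312, 57.918495178222656), (79.78899383544922, 31.6323184967041), 83.03276062011719) [[622.045166015625, 20.23712158203125], [653.44384765625, 16.400062561035156], [663.1224365234375, 95.59986877441406], [631.7237548828125, 99.43692779541016]]
```

View pics/za8.png

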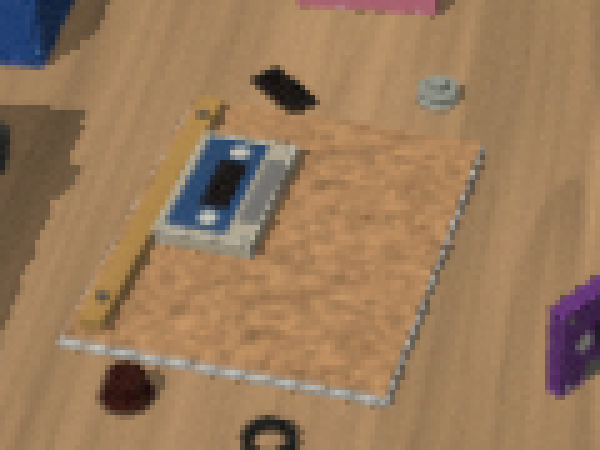

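View pics/zb8.png

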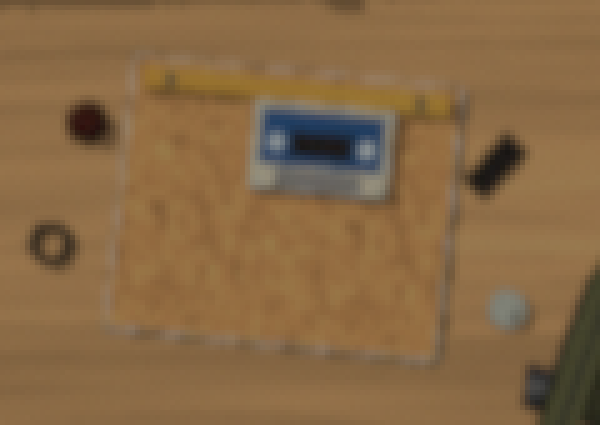

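Both views show the cassette flush and parallel against the fence (within 0.005 rad), with its centre ~22–25 mm from the fence's middle and the arm clear of it. I'm handing the job in.

```bash
python3 -c "
from h import *
print(job.job_done())"
```

```text
the job is handed in; nothing more can be done
None
```

The cassette is lying flat with its window up, its long edge flush against the fence, and the job is handed in. I tipped it with both fingertips, partly open, high on the label face and either side of the window. I then pushed its rear edge along the board until the force rose to about 5 N at the fence, backed off level and moved clear.

- **Alignment:** in both views no gap shows at the fence. The cassette's angle is about -0.126 rad in the side view and -0.12 rad in the top view, against about -0.124 rad for the board.
- **Position:** its centre is roughly 22–25 mm from the fence's middle, inside the 62 mm limit.
- **Surroundings:** the knob, tire, wheel and insert look unmoved. I did not re-check the jar and driver at the end, but the arm went nowhere near them.
- **Time:** about 10.4 s.
- **Disagreements:** the first board-yaw estimate from the side view was 0.02–0.04 rad off the top view, because I picked the corners coarsely. In the last top view the colour mask caught only part of the cassette, so I used that measurement for its angle only.

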